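Dock the vessel rack and show the tall vessel's base to the reader

ROBOT

A 6-joint arm with a two-finger parallel gripper is mounted at the origin on the work surface. World frame = base frame: x ahead of the robot, y to its left, z up, the work surface at z = 0. Lengths are in m, angles in degrees, forces in N, time in s.
With the tool pointing down it reaches from about 0.325 to 0.85 m from the base axis. Payload 15.5 kg.
Tool frame: the origin (TCP) lies at the very end of the fingers, on their centre line; the grasp point (between the pads) lies arm.grip_depth behind it (arm.grip_depth is the distance from the TCP to the grasp point, in m); z points along the fingers, y is the line along which they close (so a half turn about z gives the same grasp; the last joint's range is limited). The gripper opens to 91 mm and grips with 3 to 60 N. Pads are 32 mm wide; open, the fingers measure 118 mm over their backs; the gripper's body (76 mm by 178 mm) begins 60 mm behind the grasp point.
Start: joints at [58.127, 28.281, 77.091, -0, 74.628, -5.472], TCP at [0.278, 0.56, 0.214] pointing down, gripper open.
Joint ranges: [-166.48, 166.48], [-47.26, 123.95], [12.59, 153.08], [-70.14, 250.14], [6.76, 159.57], [-176.63, 176.63]. Speed limits (degrees/s): [108.29, 108.29, 147.25, 172.46, 172.46, 172.46].

INTERFACE

Orientations are given as a 3x3 rotation matrix whose columns are the frame's x, y, z axes.
In Python, from rig import arm gives the robot as it stands. Calls block until the motion is done:
- arm.move_to(position, orientation): joint-space move of the TCP to a pose.
- arm.move_l(position, orientation=None, feed=0.15): straight line of the TCP; orientation=None keeps the orientation; feed is the mean speed in m/s.
- arm.move_joints(angles): joint-space move.
- arm.grip(opening): finger opening in m; the grip force is fixed at half the most; returns when the fingers have stopped.
- arm.sleep(seconds).
- arm.solve_ik(position, orientation): joint angles nearest the present ones, or None.
- arm.snapshot(name): name is "side" or "top"; returns the picture (384x512x3 uint8, red, green, blue); there is no depth.
- arm.get_calibration(name): a dict with "intrinsics" (3x3 intrinsics, pixels), "k1" (the pictures are not rectified: a ray, as slopes to the right and down, at radius r is drawn at 1 + k1 r^2 times it, then the intrinsics apply), "cam_to_world" (4x4, takes a point from camera to world coordinates). Camera axes: x right, y down, z forward; pixel columns grow to the right and rows downward; lengths in m; the calibration is good to about 2 mm. A picture is of the moment at which its call begins. get_calibration takes no time and is no camera call.
A pose or a line that the arm cannot do raises arm.Unreachable and nothing moves.
- arm.sign_off(): hands the job in; it is judged then, once.
Readings, each from a call of its own:
- arm.current_t(): time.
- arm.current_joint_positions(): joint angles.
- arm.current_dq(): joint speeds.
- arm.current_tau(): joint torques, N m.
- arm.current_ee_pos(): TCP position.
- arm.current_tool_rot(): TCP orientation.
- arm.current_force(): force on the tool from outside, world axes, zero at the start.
- arm.current_torque(): the same for the moment, N m.
- arm.current_width(): finger opening in m.
- arm.current_grasp_force(): force on a finger pad.
Only numpy, scipy, OpenCV 4.12 (cv2) and the standard library are available. Lean on these libraries where they do the work, as an engineer would, in place of code of your own. Each camera call takes 0.05 s, during which the arm holds its last target. There are 200 camera calls.

TASK

Push the vessel rack along the rollers, without lifting it, until it is fully home against the end stop of the bay. Then draw the tall vessel up out of the rack, turn it aslant so that its underside squarely faces the reader's sloping window, centred and about 35 mm off it, without anything touching the reader, and finish while still holding it there in the air. Leave the two short vessels standing in the rack and the other things on the bench where they are.

Things in the scene. Friction and masses are not known exactly. Their poses are not given: they have to be found in the camera images.
- station: fixed docking station; origin on the bench under the lane's centre line, z up. A lane of free-turning steel rollers (tops 50 mm above the bench) runs along its y axis from y = -0.32 to 0.15 m between side rails (inner faces 94 mm, outer 114 mm apart, tops 62 mm above the bench). At the +y end the bay: cheeks from y = 0 to 0.16, 78 mm high, outer faces at x = +-0.059, and the end stop
- bay_stop (a point): middle of the end stop's face (the stop is 90 mm high), at station x = 0, y = 0.15, 75 mm above the bench. The rack is home when its front face is against it: rack origin at station y = 0.065
- rack: white rack on the rollers, about 0.55 kg, rolls easily (a few N), axes parallel to the station's. Block 88 x 170 x 55 mm (x, y, z) with three round holes, 33 mm wide, 40 mm deep, at y = -0.056, 0, 0.056. Origin: centre of the block's underside, 50 mm above the bench; its top is 105 mm above the bench
- push_tab (a point): on the outer (-y) face of the rack's upright push tab, in its middle, 40 mm above the rack's underside, at rack y = -0.135. The tab is 50 mm wide (x), 8 mm thick (y) and is as high as the block (55 mm); a 12 mm thick, 46 mm long tail joins it to the block. Pushed to +y, the rack rolls towards the bay
- tall_vessel: the tall capped vessel: white cylinder 30 mm across, 145 mm tall overall (same 30 mm up to 138 mm, then a 16 mm knob), grey cap on the top 25 mm, about 0.14 kg. It stands in one of the three holes, 105 mm showing. Origin: centre of its underside; z runs up its axis to the cap
- short_vessel_a: a short capped vessel, 30 mm across, 90 mm tall, in another hole of the rack, 50 mm showing; origin: centre of its underside, z up
- short_vessel_b: the other short capped vessel, same size; origin: centre of its underside, z up
- reader: fixed white and grey reader on the bench to the left of the bay, footprint 120 x 100 mm, 140 mm tall, front (own -x) facing roughly the robot; a slab sloping at 40 degrees to the bench carries the window. Origin: on the bench, z up
- window: square black window, 64 mm, on the reader's sloping face, its centre 82 mm above the bench; origin: its centre; its z axis is the outward normal, up and leaning 40 degrees from vertical towards the reader's front; y is level
- read_spot (a point): point 35 mm out from the window's centre along its normal: where the centre of the vessel's underside belongs, with the vessel's axis along the window's z (cap away from the window)
- reservoir: big white bottle, 90 mm across, 210 mm tall, standing at the back; origin: centre of its underside; not to be disturbed
- jar: white jar with a screw lid, 60 mm across, 85 mm tall, between bay and reader; origin: centre of its underside; not to be disturbed
- beaker: open glass beaker, 68 mm across, 85 mm tall, beyond the lane; origin: centre of its underside; not to be disturbed
- tip_box: box of pipette tips, 85 x 120 x 65 mm, beyond the lane; origin: centre of its underside; not to be disturbed
- reagent: brown bottle, 52 mm across, 110 mm tall, left of the lane; origin: centre of its underside; not to be disturbed
- spare_cap: loose grey vessel cap lying on the bench, 32 mm across, 24 mm tall; origin: centre of its underside; not to be disturbed
Not all that is in view belongs to the job. Leave any purple or yellow look-alike of the tall_vessel alone.

How it is judged:
By the outcome, as a careful person would: the job done as asked, in the order asked, and still so for the second after the job is handed in, while the arm keeps its last pose, push and grip.
It also fails if it takes over 58 s, if anything falls off the work surface, if the arm or the gripper's body presses on something with over 40 N, if the wrist force passes 120 N, or if a joint passes its speed limit or range.

## Working session

There is one attempt and no reset: what is moved stays moved. The work goes in short steps, each a Python script; the robot and the scene stay as the last script left them, time stands still between calls to the robot, and variables do not carry over. Pictures are saved under pics/ and viewed, at most 10 in all, crops included, and the job is handed in when it is done.

```bash
mkdir -p pics; ls; python3 - <<'E'
from rig import arm
import cv2,numpy as np
np.set_printoptions(precision=4,suppress=True)
for n in("side","top"):
    im=arm.snapshot(n); cv2.imwrite(f"pics/{n}0.png",im[:,:,::-1])
    c=arm.get_calibration(n); print(n,c)
print(arm.grip_depth,arm.current_t(),arm.current_tool_rot())
E
```

```text
pics
side {'intrinsics': array([[446.4557,   0.    , 256.5518],
       [  0.    , 446.4557, 191.0554],
       [  0.    ,   0.    ,   1.    ]]), 'k1': -0.12760438301478877, 'cam_to_world': array([[ 0.9529, -0.2188,  0.2099,  0.3091],
       [-0.3028, -0.6496,  0.6974, -0.7535],
       [-0.0163, -0.7281, -0.6853,  0.8644],
       [ 0.    ,  0.    ,  0.    ,  1.    ]])}
top {'intrinsics': array([[431.1682,   0.    , 259.1148],
       [  0.    , 431.1682, 197.1237],
       [  0.    ,   0.    ,   1.    ]]), 'k1': 0.024851867629233526, 'cam_to_world': array([[-0.0071, -0.9907,  0.1359,  0.3969],
       [-0.9997,  0.0037, -0.0249,  0.0481],
       [ 0.0242, -0.136 , -0.9904,  1.2504],
       [ 0.    ,  0.    ,  0.    ,  1.    ]])}
0.0188 0.1 [[-0.8957  0.4446 -0.0006]
 [ 0.4446  0.8957 -0.0009]
 [ 0.0001 -0.0011 -1.    ]]
```

View pics/side0.png

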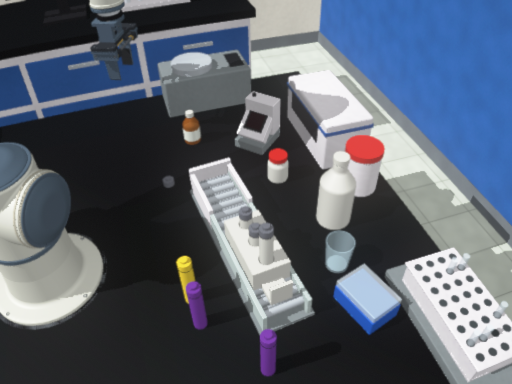

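View pics/top0.png

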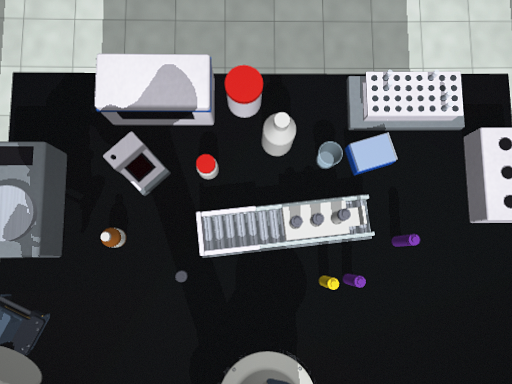

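```bash
python3 - <<'E'
import cv2,numpy as np
t=cv2.imread("pics/top0.png");s=cv2.imread("pics/side0.png")
cv2.imwrite("pics/ct.png",cv2.resize(t[185:265,185:385],None,fx=4,fy=4,interpolation=cv2.INTER_CUBIC))
a=cv2.resize(s[155:330,180:315],(405,525),interpolation=cv2.INTER_CUBIC)
b=cv2.resize(s[85:165,225:290],(390,480),interpolation=cv2.INTER_CUBIC)
c=np.zeros((525,800,3),np.uint8);c[:,:405]=a;c[:480,408:798]=b
cv2.imwrite("pics/cs.png",c)
E
```

```text
(no output)
```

View pics/ct.png

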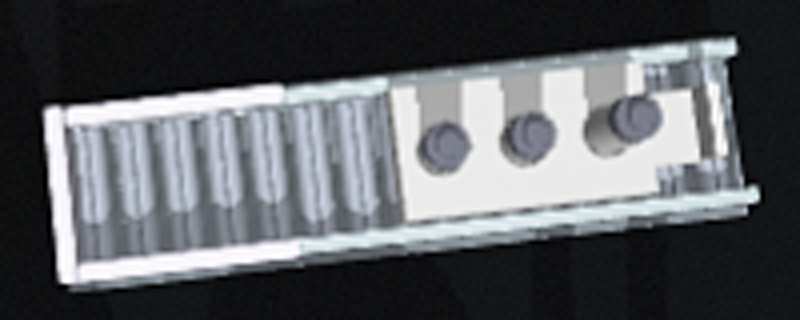

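View pics/cs.png

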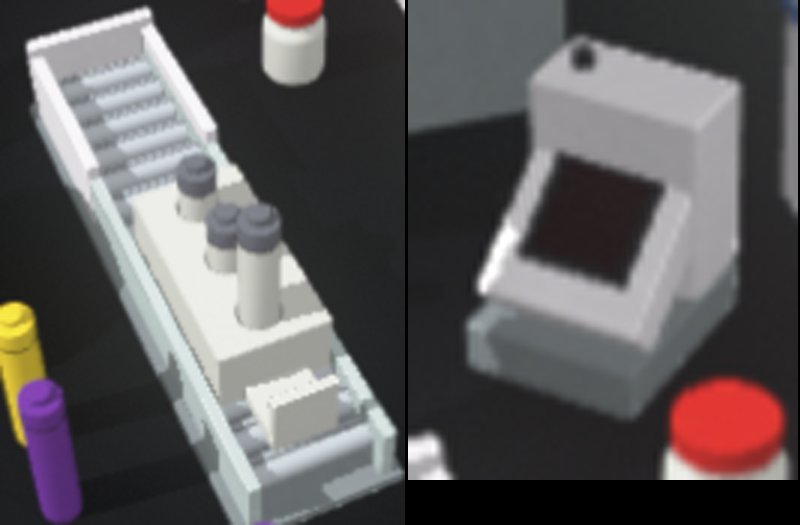

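```bash
cat > h.py <<'E'
from rig import arm
import cv2,numpy as np
np.set_printoptions(precision=4,suppress=True)
C={n:arm.get_calibration(n) for n in("side","top")}
def ray(n,p):
    c=C[n];u=cv2.undistortPoints(np.array(p,float).reshape(1,1,2),c["intrinsics"],np.array([c["k1"],0,0,0]))[0,0]
    T=c["cam_to_world"];d=T[:3,:3]@[*u,1];return T[:3,3],d/np.linalg.norm(d)
def onz(n,p,z):
    o,d=ray(n,p);return o+d*(z-o[2])/d[2]
def tri(ps,pt):
    A=0;b=0;R=[ray("side",ps),ray("top",pt)]
    for o,d in R:
        M=np.eye(3)-np.outer(d,d);A=A+M;b=b+M@o
    x=np.linalg.solve(A,b);return x,max(np.linalg.norm((np.eye(3)-np.outer(d,d))@(x-o)) for o,d in R)
E
python3 - <<'E'
from h import *
def ct(u,v): return ((u+.5)/4-.5+185,(v+.5)/4-.5+185)
def cs(u,v): return ((u+.5)/3-.5+180,(v+.5)/3-.5+155)
def rd(u,v): return ((u-408+.5)/6-.5+225,(v+.5)/6-.5+85)
for n,p,z in[("blk front up",(390,88),.105),("blk front low",(405,221),.105),("blk back up",(643,64),.105),("blk back low",(658,193),.105),("tab outer a",(722,84),.105),("tab outer b",(730,155),.105),
 ("railup end",(737,42),.062),("raillow end",(759,196),.062),("cheek/rail up outer",(285,85),.078),("cheek low outer",(298,245),.078),("stop up",(45,107),.09),("stop low",(60,283),.09),("stop face up",(66,110),.09),("stop face low",(76,262),.09)]:
    print(n,onz("top",ct(*p),z)[:2])
for n,p,z in[("blk front L",(133,200),.105),("blk front R",(225,165),.105),("blk back L",(216,360),.105),("blk back R",(329,318),.105),("tab a",(267,404),.105),("tab b",(339,378),.105),("stop topL",(28,47),.09),("stop topR",(150,12),.09)]:
    print("side",n,onz("side",cs(*p),z)[:2])
t=cv2.imread("pics/top0.png");s=cv2.imread("pics/side0.png")
# window component
def win(im,seed,thr):
    g=(im.max(2)<thr).astype(np.uint8);_,L,st,cc=cv2.connectedComponentsWithStats(g,connectivity=4)
    l=L[seed[1],seed[0]];c=max(cv2.findContours((L==l).astype(np.uint8),0,2)[0],key=cv2.contourArea)
    q=cv2.approxPolyDP(cv2.convexHull(c),4,True)[:,0];return st[l],cc[l],q
for thr in(70,100):
  a=win(s,(258,122),thr);b=win(t,(140,166),thr);print(thr,a,b,tri(a[1],b[1]))
E
```

```text
blk front up [ 0.5281 -0.0422]
blk front low [ 0.4395 -0.0508]
blk back up [ 0.5437 -0.2127]
blk back low [ 0.4571 -0.2197]
tab outer a [ 0.5299 -0.2655]
tab outer b [ 0.4822 -0.2689]
railup end [ 0.5644 -0.289 ]
raillow end [ 0.4569 -0.2997]
cheek/rail up outer [0.5336 0.0276]
cheek low outer [0.4248 0.0195]
stop up [0.518  0.1896]
stop low [0.4005 0.1781]
stop face up [0.5159 0.1755]
stop face low [0.4143 0.1677]
side blk front L [ 0.439  -0.0543]
side blk front R [ 0.5179 -0.0408]
side blk back L [ 0.4553 -0.2191]
side blk back R [ 0.5424 -0.2095]
side tab a [ 0.4771 -0.2647]
side tab b [ 0.5307 -0.2602]
side stop topL [0.3991 0.1697]
side stop topR [0.5156 0.1821]
70 (array([244, 111,  23,  21, 310], dtype=int32), array([255.1774, 121.1774]), array([[250, 111],
       [266, 116],
       [260, 131],
       [244, 126]], dtype=int32)) (array([125, 153,  30,  29, 466], dtype=int32), array([139.5837, 166.9506]), array([[142, 153],
       [154, 167],
       [138, 181],
       [125, 167]], dtype=int32)) (array([0.6415, 0.3462, 0.08  ]), np.float64(0.0007776927135800486))
100 (array([244, 110,  24,  23, 341], dtype=int32), array([255.1554, 121.1232]), array([[267, 116],
       [260, 132],
       [244, 127],
       [250, 110]], dtype=int32)) (array([124, 152,  32,  30, 485], dtype=int32), array([139.5691, 166.7134]), array([[155, 167],
       [139, 181],
       [124, 167],
       [141, 152]], dtype=int32)) (array([0.6418, 0.3462, 0.0802]), np.float64(0.0011097005902779772))
```

```bash
python3 - <<'E'
from h import *
S=[(250,110.7),(266.5,116),(260,131.5),(244,126.5)];Tq=[(141.7,152.7),(154.5,167),(138.3,181),(124.6,167)]
for s in S:
    r=[tri(s,t) for t in Tq];i=min(range(4),key=lambda i:r[i][1]);print(s,Tq[i],*r[i])
t=cv2.imread("pics/top0.png");
print("reservoir cap",onz("top",(282,120),.21),"base edge right",onz("top",(279,156),.0),"jar",onz("top",(207,163),.085), "beaker",onz("top",(332,150),.085),"reagent",onz("top",(106,237),.11))
print("res side",onz("side",(342,160),.21))
# cap centres
hs=cv2.imread("pics/side0.png")
for ps,pt,n in[((266,227),(343.5,214),"tall"),((254,228),(317.5,219),"b"),((245,212),(296,221.5),"a")]:print(n,*tri(ps,pt))
# reachability of final pose vs spin
P=np.array([.6415,.3462,.082])
for yaw in(210,220,230):
  a=np.radians(yaw);n=np.array([np.cos(a)*np.sin(np.radians(40)),np.sin(a)*np.sin(np.radians(40)),np.cos(np.radians(40))])
  lev=np.array([-np.sin(a),np.cos(a),0])
  for sp in range(0,360,30):
    x=cv2.Rodrigues(n*np.radians(sp))[0]@lev;R=np.c_[x,np.cross(-n,x),-n]
    q=[arm.solve_ik(P+n*(d),R) for d in(.124,.24)]
    print(yaw,sp,[None if k is None else np.round(k) for k in q])
E
```

```text
(250, 110.7) (124.6, 167) [0.6369 0.3818 0.0975] 0.0015583526637665674
(266.5, 116) (141.7, 152.7) [0.6763 0.3373 0.0973] 0.0016779428561834266
(260, 131.5) (154.5, 167) [0.6446 0.3087 0.0655] 0.000527954757172083
(244, 126.5) (138.3, 181) [0.606  0.3525 0.0637] 2.593998417726495e-05
reservoir cap [ 0.734  -0.0367  0.21  ] base edge right [ 0.6915 -0.0433  0.    ] jar [0.652  0.1614 0.085 ] beaker [ 0.6882 -0.1848  0.085 ] reagent [0.45   0.4193 0.11  ]
res side [ 0.7285 -0.0508  0.21  ]
tall [ 0.4982 -0.1849  0.2018] 1.2192559093867135e-06
b [ 0.4902 -0.1299  0.1439] 0.0009993318288058722
a [ 0.4852 -0.0747  0.141 ] 4.296393981813009e-05
210 0 [array([ 19.,  23., 113.,  56.,   8., 115.]), array([ 17.,   8., 115.,  27.,  19., 144.])]
210 30 [array([ 19.,  23., 113.,  56.,   8.,  85.]), array([ 17.,   8., 115.,  27.,  19., 114.])]
210 60 [array([ 19.,  23., 113.,  56.,   8.,  55.]), array([ 17.,   8., 115.,  27.,  19.,  84.])]
210 90 [array([ 19.,  23., 113.,  56.,   8.,  25.]), array([ 17.,   8., 115.,  27.,  19.,  54.])]
210 120 [array([ 19.,  23., 113.,  56.,   8.,  -5.]), array([ 
[... 2479 characters left out ...]
 25., 108.,  62.,  30., -64.]), array([ -1.,  13., 109.,  49.,  41., -54.])]
230 180 [array([  7.,  25., 108.,  62.,  30., -94.]), array([ -1.,  13., 109.,  49.,  41., -84.])]
230 210 [array([   7.,   25.,  108.,   62.,   30., -124.]), array([  -1.,   13.,  109.,   49.,   41., -114.])]
230 240 [array([   7.,   25.,  108.,   62.,   30., -154.]), array([  -1.,   13.,  109.,   49.,   41., -144.])]
230 270 [array([  7.,  25., 108.,  62.,  30., 176.]), array([  -1.,   13.,  109.,   49.,   41., -174.])]
230 300 [array([  7.,  25., 108.,  62.,  30., 146.]), array([ -1.,  13., 109.,  49.,  41., 156.])]
230 330 [array([  7.,  25., 108.,  62.,  30., 116.]), array([ -1.,  13., 109.,  49.,  41., 126.])]
```

```bash
cat >> h.py <<'E'
YS=np.array([-.0976,.9952,0]);XS=np.array([.9952,.0976,0]);Z=np.array([0,0,1.])
RACK=np.array([.4921,-.1313,.05])
R0=np.c_[-YS,XS,-Z]
if np.linalg.det(R0)<0: R0=np.c_[YS,XS,-Z]
R1=np.c_[-R0[:,0],-R0[:,1],R0[:,2]]
E
python3 - <<'E'
from h import *
arm.grip(0.0)
p=np.array(arm.current_ee_pos());arm.move_l([p[0],p[1],.36],feed=.25)
tab=RACK-.135*YS; s=tab-.045*YS
up=np.r_[s[:2],.34]
R=min((R0,R1),key=lambda R:abs(arm.solve_ik(up,R)[5]));print(R is R0,arm.solve_ik(up,R))
arm.move_to(up,R);arm.move_l(np.r_[s[:2],.085],feed=.15)
print(arm.current_t(),arm.current_force(),arm.current_ee_pos())
# approach and push; expected travel 0.219
for d in(.02,.025,.03):
    arm.move_l(np.r_[(s+d*YS)[:2],.085],feed=.06);print(d,np.dot(arm.current_force(),YS))
arm.move_l(np.r_[(s+.12*YS)[:2],.085],feed=.06);print(np.dot(arm.current_force(),YS),arm.current_t())
cv2.imwrite("pics/push1.png",arm.snapshot("side")[130:350,150:350,::-1].repeat(2,0).repeat(2,1))
E
```

```text
True [-37.0771  20.6798  69.975   -0.      89.3452 -42.6783]
7.2 [-0.1921  0.5377 -0.3764] [ 0.51   -0.3107  0.0857]
0.02 -0.035099147478955
0.025 0.9472290920821109
0.03 -0.03339964179379222
-0.4451160738186582 9.8333
```

View pics/push1.png

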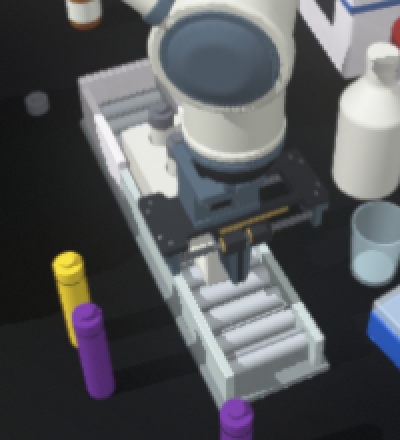

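The rack rolls ahead of the closed fingers at about (235,250) in the crop and is entering the bay, with the gripper clear of the bottles. Next I push it home in small force-checked steps.

```bash
python3 - <<'E'
from h import *
s=RACK-.18*YS; g=lambda d,f:arm.move_l(np.r_[(s+d*YS)[:2],.085],feed=f)
f=lambda:np.dot(arm.current_force(),YS)
g(.23,.07);d=.23;print(f())
while d<.268:
    d+=.0015;g(d,.02);F=f();print(round(d,4),round(F,2),end=' ')
    if abs(F)>12:break
arm.sleep(.3);print(f(),arm.current_ee_pos(),arm.current_t())
E
```

```text
-1.2221278073359687
0.2315 0.22 0.233 0.08 0.2345 -0.46 0.236 0.48 0.2375 -0.99 0.239 0.96 0.2405 -0.88 0.242 0.13 0.2435 -0.02 0.245 -0.03 0.2465 0.53 0.248 0.36 0.2495 -13.52 -12.430672138320732 [ 0.4856 -0.0632  0.0851] 15.1583
```

```bash
python3 - <<'E'
from h import *
s=RACK-.18*YS
arm.move_l(np.r_[(s+.246*YS)[:2],.085],feed=.01)
arm.move_l(np.r_[(s+.2*YS)[:2],.085],feed=.08)
arm.move_l(np.r_[(s+.1*YS)[:2],.36],feed=.25)
arm.move_to(np.r_[(s-.02*YS)[:2],.4],R0)
arm.grip(.07)
t=arm.snapshot("top");sd=arm.snapshot("side");cv2.imwrite("pics/top1.png",t[:,:,::-1]);cv2.imwrite("pics/side1.png",sd[:,:,::-1])
k=np.zeros((600,800,3),np.uint8)
k[:320]=cv2.resize(t[185:265,185:385,::-1],(800,320),interpolation=2);k[320:600,:400]=cv2.resize(sd[145:285,170:370,::-1],(400,280),interpolation=2);k[320:600,402:702]=cv2.resize(t[125:195,100:175,::-1],(300,280),interpolation=2)
cv2.imwrite("pics/c1.png",k);print(arm.current_t())
# window subpixel
def lines(im,box,f=8):
    x0,y0,x1,y1=box;g=cv2.resize(im[y0:y1,x0:x1].max(2),None,fx=f,fy=f,interpolation=cv2.INTER_CUBIC)
    b=(g<95).astype(np.uint8);n,L,st,cc=cv2.connectedComponentsWithStats(b);l=L[b.shape[0]//2,b.shape[1]//2]
    c=max(cv2.findContours((L==l).astype(np.uint8),0,1)[0],key=cv2.contourArea)[:,0].astype(float)
    q=cv2.boxPoints(cv2.minAreaRect(c.astype(np.float32)));q=cv2.approxPolyDP(cv2.convexHull(c.astype(np.float32)),3*f,True)[:,0].astype(float)
    Ls=[]
    for i in range(len(q)):
        a,e=q[i],q[(i+1)%len(q)];u=(e-a)/np.linalg.norm(e-a);w=c-a;s=w@u/np.linalg.norm(e-a);dd=np.abs(w[:,0]*u[1]-w[:,1]*u[0])
        m=(s>.15)&(s<.85)&(dd<1.2*f);vx,vy,px,py=cv2.fitLine(c[m].astype(np.float32),2,0,.01,.01)[:,0];Ls.append(np.cross([px,py,1],[px+vx,py+vy,1]))
    P=[]
    for i in range(len(q)):
        h=np.cross(Ls[i-1],Ls[i]);P.append((h[:2]/h[2]+.5)/f-.5+[x0,y0])
    return np.array(P)
S=lines(sd,(240,106,271,137));T=lines(t,(119,147,160,187));print(S,T)
X=[]
for p in S:
    r=[tri(p,u) for u in T];b=min(r,key=lambda r:r[1]);X.append(b[0]);print(*b)
X=np.array(X);c=X.mean(0);n=np.linalg.svd(X-c)[2][2];n*=np.sign(n[2])
print(c,n,np.degrees(np.arccos(n[2])),np.degrees(np.arctan2(n[1],n[0]))%360)
for i in range(4):print(np.linalg.norm(X[i]-X[i-1]),np.degrees(np.arctan2(*(X[i]-X[i-1])[1::-1]))%180)
E
```

```text
19.5
[[250.362  111.0277]
 [266.1278 115.8757]
 [260.3977 131.2129]
 [244.2385 126.6531]] [[141.6555 152.1404]
 [155.1195 166.6315]
 [138.2914 181.2914]
 [124.2894 167.2894]]
[0.6375 0.3832 0.0951] 0.0006555185539380099
[0.6765 0.3375 0.098 ] 0.002923079396459704
[0.6451 0.3065 0.068 ] 0.0005017970063345065
[0.6061 0.3527 0.0628] 0.0006902605110951094
[0.6413 0.345  0.081 ] [-0.4777 -0.3351  0.8121] 35.698762493916554 215.0439745349581
0.05443327822423255 44.108137661958686
0.06008683381914436 130.45223331198233
0.05333757855402534 44.66517810419262
0.060675217851735644 130.26352983229074
```

View pics/c1.png

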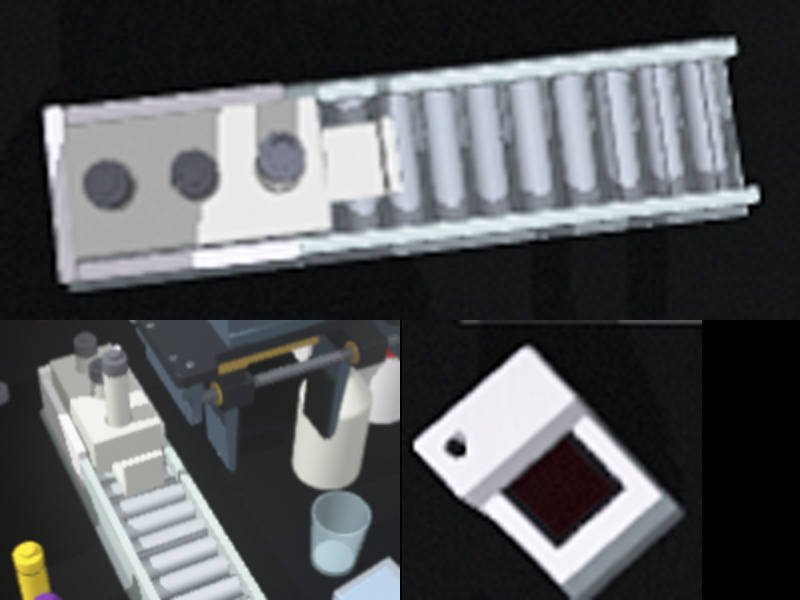

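The rack sits against the stop with no gap, and its tab is at about (395,155) in the crop. The tall vessel (280,158) and the two short ones are still upright. Next I refine the reader yaw from single views with the known heights, then the vessel position.

```bash
python3 - <<'E'
from h import *
S=np.array([[250.362,111.0277],[266.1278,115.8757],[260.3977,131.2129],[244.2385,126.6531]])
T=np.array([[124.2894,167.2894],[141.6555,152.1404],[155.1195,166.6315],[138.2914,181.2914]])
zh,zl=.082+.032*np.sin(np.radians(40)),.082-.032*np.sin(np.radians(40))
ang=lambda v:np.degrees(np.arctan2(v[1],v[0]))
for n,Q in(("side",S),("top",T)):
    X=np.array([onz(n,p,z) for p,z in zip(Q,(zh,zh,zl,zl))])
    print(n,X.mean(0),onz(n,Q.mean(0),.082)); print("level",ang(X[1]-X[0])+270,ang(X[2]-X[3])+270,"fall",ang(X[3]-X[0])%360,ang(X[2]-X[1])%360,[np.linalg.norm(X[i]-X[i-1]) for i in range(4)])
q=lambda u,v:((u-402+.5)/4-.5+100,(v-320+.5)/4-.5+125)
A=[onz("top",q(*p),.14) for p in((415,443),(528,347),(582,400),(465,497))]
print("top back",ang(A[1]-A[0])+270,"front",ang(A[2]-A[3])+270,"sides",ang(A[3]-A[0])%360,ang(A[2]-A[1])%360,np.linalg.norm(A[1]-A[0]),np.linalg.norm(A[2]-A[1]), A[0],A[1])
B=[onz("top",q(*p),0.) for p in((577,600),(683,513))];print("base?",ang(B[1]-B[0])+270,np.linalg.norm(B[1]-B[0]))
ct=lambda u,v: ((u+.5)/4-.5+185,(v+.5)/4-.5+185)
cs=lambda u,v: ((u+.5)/2-.5+170,(v-320+.5)/2-.5+145)
home=RACK+.0*YS+YS*(.0)
st=np.array([.4651,.1716,0])-.15*YS;print("expect vessel",st+.009*YS)
print("cap top knob top",onz("top",ct(282,156),.21),"cap",onz("top",ct(281,158),.203),"side knob",onz("side",cs(114,352),.21), tri(cs(114,352),ct(282,156)))
print("mid vessel expect",st+.065*YS,onz("top",ct(194,173),.155),"front",st+.121*YS,onz("top",ct(107,183),.155))
print("tab",onz("top",ct(396,120),.105),onz("top",ct(403,190),.105),"expect",st-.07*YS)
E
```

```text
side [0.6399 0.3432 0.082 ] [0.6401 0.3431 0.082 ]
level 222.24174027633245 225.46695321053454 fall 213.55696410611455 213.13323254398298 [np.float64(0.05191425839738577), np.float64(0.05585356563840649), np.float64(0.050045885303314344), np.float64(0.05621246922559093)]
top [0.6419 0.3445 0.082 ] [0.6421 0.3448 0.082 ]
level 222.81473363720366 222.4567343137872 fall 221.8709608784833 221.88392860995856 [np.float64(0.05854743429808964), np.float64(0.06131578370740006), np.float64(0.05882059540758022), np.float64(0.061320185573038984)]
top back 222.4064850094382 front 221.39060649794328 sides 223.00569228887622 225.32991297135618 0.09568904357396024 0.050771615764885585 [0.6605 0.4262 0.14  ] [0.725  0.3555 0.14  ]
base? 220.4985121339555 0.0988095242562877
expect vessel [0.4789 0.0313 0.    ]
cap top knob top [0.4751 0.032  0.21  ] cap [0.4744 0.0325 0.203 ] side knob [0.4752 0.0319 0.21  ] (array([0.4751, 0.032 , 0.2099]), np.float64(6.0355067932997614e-05))
mid vessel expect [0.4734 0.087  0.    ] [0.4687 0.087  0.155 ] front [0.4679 0.1427 0.    ] [0.4627 0.142  0.155 ]
tab [ 0.5066 -0.0459  0.105 ] [ 0.46   -0.0498  0.105 ] expect [ 0.4866 -0.0473  0.    ]
```

```bash
cat >> h.py <<'E'
W=np.array([.6415,.3445,.082]);yw=np.radians(222.2);ti=np.radians(40)
N=np.array([np.cos(yw)*np.sin(ti),np.sin(yw)*np.sin(ti),np.cos(ti)])
RT=cv2.Rodrigues(np.cross(Z,N)/np.linalg.norm(np.cross(Z,N))*ti)[0]
RF=RT@R0
L=.108-arm.grip_depth   # TCP above vessel base
E
python3 - <<'E'
from h import *
V=np.array([.475,.032,.065])
arm.move_to([.475,.032,.31],R0)
arm.move_l(V+[0,0,L],feed=.12);print(arm.current_force())
arm.grip(.02);print(arm.current_width(),arm.current_grasp_force(),arm.current_force(),arm.current_t(),arm.current_ee_pos())
q=[arm.solve_ik(W+N*(L+d),RF) for d in(.035,.155)];print(q)
if abs(arm.current_width()-.03)<.003:
    arm.move_l(V+[0,0,L+.03],feed=.05);print(arm.current_force());arm.move_l(V+[0,0,L+.19],feed=.15)
    print(arm.current_width(),arm.current_force(),arm.current_t())
    t=arm.snapshot("top");sd=arm.snapshot("side")
    cv2.imwrite("pics/c2.png",np.hstack([cv2.resize(sd[80:330,130:330,::-1],(480,600)),cv2.resize(t[130:270,180:280,::-1],(320,448)).copy() if 0 else cv2.copyMakeBorder(cv2.resize(t[130:270,180:280,::-1],(320,448)),0,152,0,0,0)]))
E
```

```text
[0.9222 0.6976 0.1011]
0.029359532561642945 29.989460930228233 [-0.5014 -0.3532 -0.4191] 23.05 [0.475  0.032  0.1542]
[array([ 10.6534,  24.0264, 110.7358,  64.8098,  21.8171, -51.7194]), array([  4.3249,   9.7829, 112.6129,  46.4626,  32.9823, -35.6262])]
[-0.298   0.5072 -0.7656]
0.02960619676946345 [-0.3203  0.2403 -1.2359] 25.0167
```

View pics/c2.png

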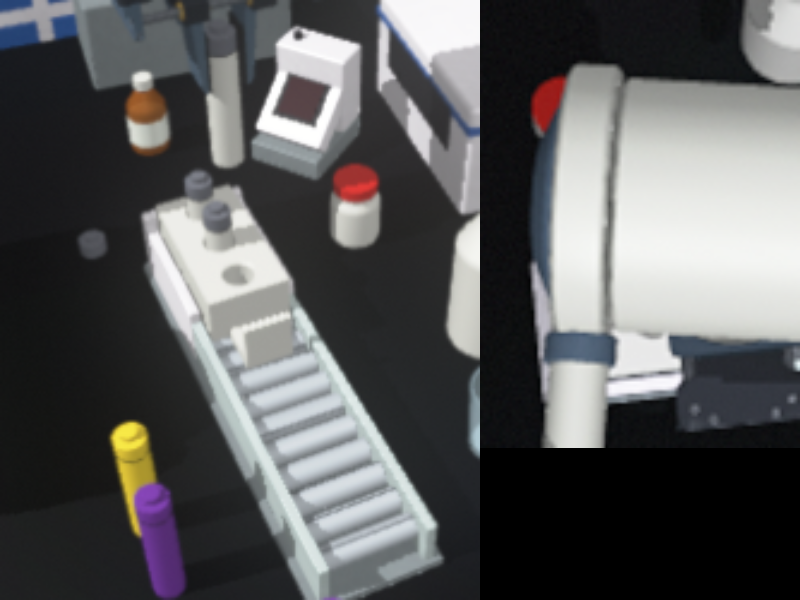

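The vessel hangs clear and straight in the fingers, with its base at (228,160) in the crop. The rack stays home with both short vessels standing. Next: tilt it and approach the window.

```bash
python3 - <<'E'
from h import *
arm.move_to(W+N*(L+.155),RF);print(arm.current_t(),arm.current_width())
arm.move_l(W+N*(L+.055),feed=.06);print(arm.current_force(),arm.current_t())
arm.move_l(W+N*(L+.037),feed=.03);arm.sleep(.3)
print(arm.current_force(),arm.current_width(),arm.current_t(),arm.current_ee_pos()-(W+N*(L+.037)))
t=arm.snapshot("top");sd=arm.snapshot("side");cv2.imwrite("pics/top2.png",t[:,:,::-1]);cv2.imwrite("pics/side2.png",sd[:,:,::-1])
cv2.imwrite("pics/c3.png",np.hstack([cv2.resize(sd[70:170,190:300,::-1],(440,400),interpolation=2),cv2.resize(t[120:220,100:190,::-1],(360,400),interpolation=2)]))
def proj(n,X):
    c=C[n];E=np.linalg.inv(c["cam_to_world"]);return cv2.projectPoints(np.array(X,float),cv2.Rodrigues(E[:3,:3])[0],E[:3,3],c["intrinsics"],np.array([c["k1"],0,0,0]))[0][:,0]
B=W+N*.037
print("side base,cap ctr",(proj("side",[B,B+N*.145,W])-[190,70]+.5)*4-.5)
print("top",(proj("top",[B,B+N*.145,W])-[100,120]+.5)*4-.5+[440,0])
E
```

```text
26.025 0.029292748741072527
[-0.5321 -0.1402 -1.1147] 27.8417
[ 0.5676  0.6026 -1.7623] 0.029501209241784128 28.8917 [ 0.     -0.      0.0001]
side base,cap ctr [[247.2091 189.3623]
 [173.1878 119.9907]
 [263.8223 204.9644]]
top [[614.1231 206.9529]
 [671.2879 283.8102]
 [601.3422 189.7799]]
```

View pics/c3.png

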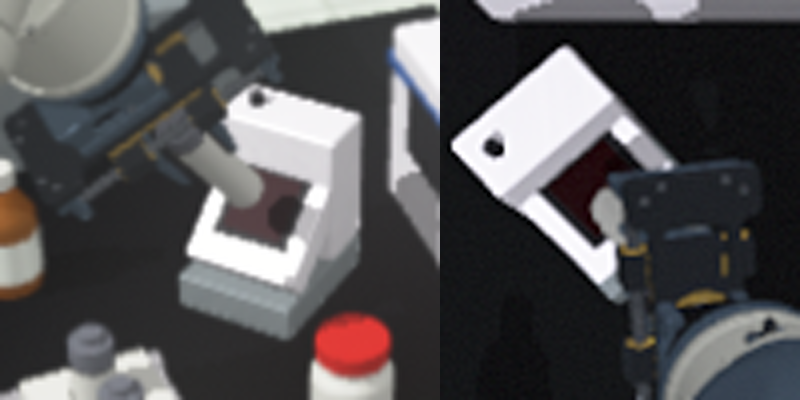

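The vessel is held aslant over the window, base near (247,190) in the left half and visible at (605,210) in the right half, with nothing touching the reader. I'll overlay the expected base rim on both views to check centring.

```bash
python3 - <<'E'
from h import *
def proj(n,X):
    c=C[n];E=np.linalg.inv(c["cam_to_world"]);return cv2.projectPoints(np.array(X,float),cv2.Rodrigues(E[:3,:3])[0],E[:3,3],c["intrinsics"],np.array([c["k1"],0,0,0]))[0][:,0]
a=np.cross(N,Z);a/=np.linalg.norm(a);b=np.cross(N,a);B=W+N*.037
circ=lambda c,r:[c+r*(np.cos(t)*a+np.sin(t)*b) for t in np.linspace(0,2*np.pi,60)]
sq=[W+.032*(i*a+j*b) for i,j in((1,1),(1,-1),(-1,-1),(-1,1),(1,1))]
o=[]
for n,x0,y0 in(("side",225,95),("top",120,140)):
    im=cv2.imread(f"pics/{n}2.png")[y0:y0+55,x0:x0+50];im=cv2.resize(im,(400,440),interpolation=cv2.INTER_CUBIC)
    for P,col in((circ(B,.015),(0,255,0)),(circ(B+N*.04,.015),(255,200,0)),(sq,(0,0,255))):
        p=(proj(n,P)-[x0,y0]+.5)*8-.5;cv2.polylines(im,[p.round().astype(int)],False,col,1)
    o.append(im)
cv2.imwrite("pics/c4.png",np.hstack(o))
E
```

```text
(no output)
```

View pics/c4.png

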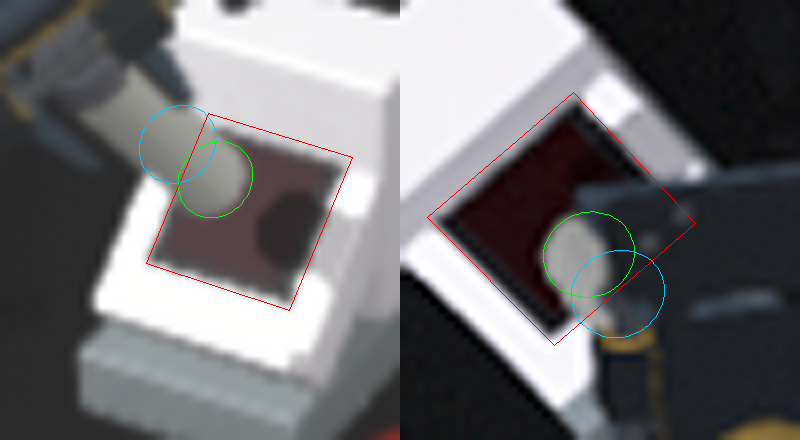

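Both overlays agree with the picture to about 1–2 mm: the rim is at (215,180) left and (588,253) right, and the window square is centred. Now the last 2 mm, then hand in.

```bash
python3 - <<'E'
from h import *
arm.move_l(W+N*(L+.035),feed=.02);arm.sleep(.5)
print(arm.current_force(),arm.current_width(),arm.current_grasp_force(),arm.current_t(),np.abs(arm.current_dq()).max())
print(arm.sign_off())
E
```

```text
[-0.372  -0.0756 -1.2704] 0.029612460240453303 29.98939409852028 29.7417 0.09553718175544233
the job is handed in; nothing more can be done
None
```

I handed the job in at about 30 s: the rack is home against the stop, and the arm still holds the tall vessel squarely over the reader window, about 35 mm off and centred to within 1–2 mm by the camera check.

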